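Open the prop leg of the work light and stand it by the alternator

TASK

Take the yellow work light out of its black charger, its leg still folded, and set it down in the blue steel holder and let go. There, push the red lever over its top until the prop leg snaps past centre and locks out; then take the light out again and stand it, leaning back on its locked leg and let go of, with its base on the white stripe of the green pad and its lit face towards the alternator. Leave the alternator and the other things on the bench where they are.

Things in the scene. Friction and masses are not known exactly. Their poses are not given: they have to be found in the camera images.
- lamp: Work light, loose, 0.47 to 0.7 kg: upright block 26 (x) x 60 (y) x 150 mm (z), upper part yellow. Origin: centre of underside; z up, -x = lit face, +x = back with prop leg. Lowest 12 mm are 22 x 56 mm. Starts upright on the charger's floor, axes as the charger's. Centre of mass 85 mm up. With the leg out, grip it across the 60 mm width, leaning back as it must stand: 0.38 rad (top to its +x).
- lamp_pinch (a point): On the light, 138 mm above its underside, x = +4.5 mm: middle of a front-to-back pinch with the leg folded, between front face (x = -13 mm) and outer face of the folded leg (x = +22 mm), 35 mm wide. 130 to 140 mm up (keep the gripper body above the lever) is also a good height to grip its sides (at x = 0). With the leg out, a front-to-back pinch would push the leg shut.
- leg (a joint): Angle of the prop leg, rad: 0 folded on the back, 0.7 locked out. An over-centre spring drives it to the nearer end from either side of 0.35 (0.11 N m at each end). Hinge parallel to the light's y at x = +19, z = +148 mm. Steel strip 6 mm thick, 18 mm wide; above the hinge it goes on as the red lever, bent 0.35 rad forward. The light must stand in the holder while it is opened.
- leg_foot (a point): Axis of the rubber foot bar (along y, 30 mm long, radius 5 mm) at the leg's end, 136 mm from the hinge. In the light's frame: folded x = +19, z = +12 mm; locked out x = +107, z = +44 mm. The light then stands on this bar and its base's rear edge (x = +11 mm).
- lever_tip (a point): Tip of the red lever, 28 mm from the hinge, 18 mm wide, 6 mm thick, standing above the light's top: in the light's frame x = +9, z = +174 mm with the leg folded, x = -5, z = +162 mm locked out. To open the leg, push the lever from behind (light's +x side) towards the lit face (-x): about 4 N near the tip. The foot swings out backwards.
- charger: Black charging cradle, fixed. Origin: centre of underside, under the light; floor 8 mm up. Two cheeks at y = +-34 to 42 mm, x +-22 mm, rise to 156 mm and cover the light's sides, so it cannot be gripped by them here. Low front wall (x = -22 to -16, top 38 mm), rear wall (x = 28 to 34, top 78 mm). The light (3 mm or more play each way) lifts straight up and out.
- holder: Blue steel holder, fixed: a pocket on a 110 x 110 mm plate. Origin: underside, below the pocket's middle; z up. Pocket 31 mm (x) x 68 mm (y); floor 6 mm up, straight walls to 56 mm, lips flared outwards to 68 mm. The rear wall (+x) has a gap, y = -19 to +19 mm, for the leg: the light goes in upright, axes parallel to the holder's, back to the gap; it can rock a little there.
- holder_in (a point): Centre of the holder's pocket floor, 6 mm above the bench. The light's origin belongs here.
- pad: Green rubber pad, fixed, 4 mm thick, x from -50 to +140 mm, y +-60 mm. Origin: under the centre of the white stripe (60 mm in x by 100 mm in y). -x of the pad points towards the alternator; a light standing square on it has the pad's yaw.
- alternator: Round aluminium alternator with a black pulley on top, loose, 2.2 kg, 120 mm across, 90 mm high, about 160 mm from the stripe. Origin: centre of its underside.
- stator: Bystander, loose: dark steel ring with copper windings, 116 mm across, 70 mm high. Origin: underside centre.
- rotor: Bystander, loose: steel rotor lying on its side, 130 mm long, 80 mm high. Origin: underside centre.
- bracket: Bystander, loose: aluminium end bracket, open bowl 120 mm across, 45 mm high. Origin: underside centre.
- screwdriver: Bystander, loose: green-handled screwdriver 190 mm long. Origin: underside middle.

How it is judged:
On the way, in this order (a step that is already met when the one before it is completed fails the run):
1. the light stands in the holder, let go, its leg still folded (distance between lamp and holder_in below 0.015 m and angle between lamp's own z axis and vertical below 0.2 rad and value of joint leg below 0.15 rad and contact force between the fingers and lamp below 0.1 N), for 0.2 s.
2. in the holder, the leg is swung past centre and locked out (distance between lamp and holder_in below 0.015 m and angle between lamp's own z axis and vertical below 0.2 rad and value of joint leg above 0.64 rad), for 0.3 s.
At the end, for the whole second after the job is handed in: The light rests on the pad on base and prop leg: leg over 0.64 rad, foot bar axis below 16 mm, origin below 25 mm, leaning 0.30 to 0.47 rad, origin within 40 mm of the stripe centre in plan; the alternator is in front of its lit face, within 50 mm sideways of its middle plane (value of joint leg above 0.64 rad and horizontal distance between lamp and pad below 0.04 m and angle between lamp's own z axis and vertical between 0.3 and 0.47 rad and height (world z) of lamp below 0.025 m and height (world z) of leg_foot below 0.016 m and x of alternator in the frame of lamp below -0.08 m and y of alternator in the frame of lamp between -0.05 and 0.05 m and linear speed of lamp below 0.02 m/s and angular speed of lamp below 0.1 rad/s); the robot touches nothing.
It fails at once if the light falls over (angle between lamp's own z axis and vertical above 0.8 rad).
It fails at once if the alternator is moved by more than 20 mm (distance of alternator from where it was at the start of the episode above 0.02 m).
It fails at once if another loose thing on the bench is moved by more than 30 mm (distance of any of stator, rotor, bracket, screwdriver from where it was at the start of the episode above 0.03 m).
It also fails if it takes over 69 s, if anything falls off the work surface, if the arm or the gripper's body presses on something with over 40 N, if the wrist force passes 120 N, or if a joint passes its speed limit or range.

ROBOT

A 7-joint arm with a two-finger parallel gripper is mounted at the origin on the work surface. World frame = base frame: x ahead of the robot, y to its left, z up, the work surface at z = 0. Lengths are in m, angles in rad, forces in N, time in s.
With the tool pointing down it reaches from about 0.425 to 0.875 m from the base axis. Payload 9.9 kg.
Tool frame: the origin (TCP) lies at the centre of the arm's flange, where the gripper is bolted on; the fingertips stand 173 mm ahead of it and the grasp point (between the pads) lies 155 mm ahead of it; y points along the fingers, x is the direction in which the jaws open and shut, and the axes are right-handed (so a half turn about y gives the same grasp; the last joint's range is limited). The gripper opens to 85 mm and grips with 20 to 120 N. Pads are 22 mm wide; open, the fingers measure 114 mm over their backs; the gripper's body (76 mm by 85 mm) begins 54 mm behind the grasp point. The pads swing forward as they close: fully open they stand 13 mm farther back than shut.
Start: joints at [1.209, 0.576, 0.025, 1.437, -0.015, 1.129, -0.057], TCP at [0.185, -0.649, 0.405] pointing down, gripper open.
Joint ranges: [-2.76, 2.76], [-0.34, 2.15], [-1.52, 1.57], [0.19, 2.46], [-1.09, 4.23], [0.17, 1.99], [-2.82, 2.82]. Speed limits (rad/s): [2.22, 2.22, 3.01, 3.01, 3.14, 3.14, 3.14].

INTERFACE

Orientations are given as a unit quaternion [w, x, y, z].
In Python, from rig import bot gives the robot as it stands.
- The arm moves only by the tool arm_command, never from a script. Its argument "targets" is a list of rows, each an object with "linear": the shift along the tool's x, y, z in m, a list of three; "spin": the turn about the tool's y in rad; "jaw": the gripper command: -1 is shut, 1 is fully open, values between are in proportion. In form: [{"linear": [tx, ty, tz], "spin": spin, "jaw": jaw}, ...]. A call has 1 to 12 rows; each row is the pose to reach, as a shift and turn from the pose commanded when the call began, along the tool's axes at that moment; what a row does not reach only later rows make up. A row lasts 1/8 s, in which the tool goes at most 62.5 mm and 10.7 degrees, less where a joint would pass 70% of its speed; a pose out of reach is approached as far as the arm can. A call with a gripper value outside its range is refused whole. The fingers move at their own pace and stop on an object; "squeeze" is the grip in N (left out, the last holds). Time passes only in rows, so rows that repeat a pose let the fingers close. It gives the time, the measured TCP pose, the force and the opening at its end, in the units of the state.
- bot.get_obs(): the state, without advancing time (a new reading comes with each control period).
- bot.capture(name): name is "scene" or "top" or "wrist"; returns a dict with "pixels" (420x560x3 uint8, red, green, blue), "depth" (420x560 float32, m along the optical axis (not along the pixel's ray), 0 where there is no reading), "fx", "fy", "cx", "cy" (pixels), "eye" and "orientation" of the camera in the world; the wrist camera has in their place "T_tool_cam" (4x4, takes a point from camera to tool coordinates, whose origin is the TCP and whose axes are the tool frame's). Camera axes: x right, y down, z forward; pixel columns grow to the right and rows downward; lengths in m; the calibration is good to about 2 mm. A picture is of the moment at which its call begins: read the wrist's pose just before it.
- bot.close_job(): hands the job in, once; it reports no verdict.
The state is a dict: "time": time; "joints": joint angles; "joint_velocities": joint speeds; "joint_efforts": joint torques, N m; "ee_pos": TCP position; "ee_rot": TCP orientation; "wrist_force": force on the tool from outside, world axes, zero at the start; "wrist_torque": the same for the moment, N m; "gripper_width": opening from 0.0 (shut) to 1.0 (fully open).
Only numpy, scipy, OpenCV 4.12 (cv2) and the standard library are available. Lean on these libraries where they do the work, as an engineer would, in place of code of your own. Each camera call takes 0.05 s, during which the arm holds its last target. There are 200 camera calls.

## Working session

There is one attempt and no reset: what is moved stays moved. The work goes in short steps, Python scripts to look and compute and a tool call to move; the robot and the scene stay as the last step left them, time stands still between calls to the robot, and variables do not carry over. Pictures are saved under pics/ and viewed, about 8 in all and at most 12, crops included, and the job is handed in when it is done.

Besides the shell and the picture viewer there is one more tool, called by a JSON object that holds its "method" and its "body", one argument or row to a line. arm_command: Moves the arm, as the interface text tells. Its arguments: {"type":"object","properties":{"targets":{"type":"array","items":{"type":"object","properties":{"linear":{"type":"array","items":{"type":"number"}},"spin":{"type":"number"},"jaw":{"type":"number"}}}},"squeeze":{"type":"number"}},"required":["targets"]}

```bash
ls; mkdir -p pics; cat > h.py <<'E'
import numpy as np, cv2
from scipy.spatial.transform import Rotation as R
from rig import bot
def q2R(q): return R.from_quat([q[1],q[2],q[3],q[0]]).as_matrix()
def cap(n):
    o=bot.get_obs(); c=bot.capture(n)
    if n=="wrist":
        T=np.eye(4);T[:3,:3]=q2R(o["ee_rot"]);T[:3,3]=o["ee_pos"];T=T@np.array(c["T_tool_cam"])
        c["Rw"]=T[:3,:3];c["e"]=T[:3,3]
    else: c["Rw"]=q2R(c["orientation"]);c["e"]=np.array(c["eye"])
    return c
def cloud(c):
    v,u=np.mgrid[:420,:560];d=c["depth"]
    P=np.stack([(u-c["cx"])/c["fx"]*d,(v-c["cy"])/c["fy"]*d,d],-1)
    W=P@c["Rw"].T+c["e"]; W[d<=0]=np.nan
    return W
def save(c,n): cv2.imwrite(f"pics/{n}.png",c["pixels"][:,:,::-1])
E
python3 - <<'E'
from h import *
for n in("scene","top"):
    c=cap(n);save(c,n);np.savez(f"{n}.npz",W=cloud(c),px=c["pixels"]);print(n,c["e"],c["Rw"][:,2],c["fx"])
a=cv2.imread("pics/top.png");b=cv2.imread("pics/scene.png")
o=bot.get_obs();print(o)
print(q2R(o["ee_rot"]))
E
```

```text
pics
scene [ 1.23391998 -0.82077709  1.21607071] [-0.44450858  0.55452923 -0.70349802] 537.7995112532553
top [ 0.45698901 -0.00581049  1.46966541] [ 0.06754895 -0.00238109 -0.99771312] 493.4839344155242
{'time': 0.1, 'joints': array([ 1.20924271,  0.57642774,  0.02483461,  1.43779254, -0.01501891,
        1.12899961, -0.05651781]), 'joint_velocities': array([ 0.00040431, -0.00027008, -0.00196443, -0.00170038,  0.00087782,
        0.00140798,  0.0008524 ]), 'joint_efforts': array([ 5.96926489e-03, -7.67293596e+01,  2.25776486e+00, -2.86606121e+01,
        1.58173009e-02,  8.56972329e-03,  6.44541615e-05]), 'ee_pos': array([ 0.18507349, -0.64898756,  0.40395316]), 'ee_rot': array([ 0.56469853, -0.56411164,  0.42638296, -0.42554811]), 'wrist_force': array([-0.69109739, -1.23411446, -0.32073867]), 'wrist_torque': array([-0.08202717,  0.03402261, -0.00296438]), 'gripper_width': 0.9972294622466202}
[[ 2.74212757e-01 -4.42397740e-04  9.61668949e-01]
 [-9.61667970e-01  1.37372399e-03  2.74213109e-01]
 [-1.44237896e-03 -9.99998959e-01 -4.87470949e-05]]
```

View pics/top.png

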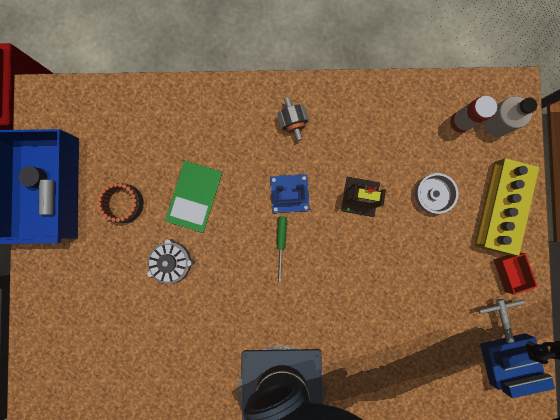

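View pics/scene.png

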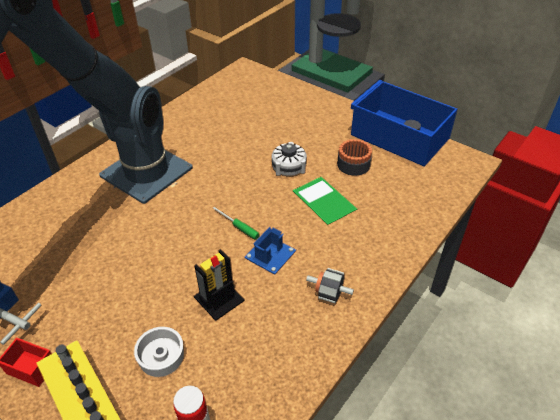

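```bash
cat > m.py <<'E'
from h import *
def rect(P,n):
    r=cv2.minAreaRect((P[:,:2]*1000).astype(np.float32)); print(n,len(P),"c",np.round(r[0],1),"size",np.round(r[1],1),"ang",round(r[2],1),"z",np.round(np.percentile(P[:,2],[2,50,98]),3))
for n in("top","scene"):
    d=np.load(n+".npz");W=d["W"];hsv=cv2.cvtColor(d["px"],cv2.COLOR_RGB2HSV);H,S,V=[hsv[...,i].astype(int) for i in range(3)]
    X,Y,Z=[W[...,i] for i in range(3)]
    lamp=(X>.38)&(X<.62)&(Y<-.12)&(Y>-.36)
    print(n)
    yl=lamp&(H>20)&(H<35)&(S>140)&(V>90)&(Z>.12);rect(W[yl],"yellow")
    rd=lamp&((H<8)|(H>172))&(S>150)&(Z>.14);rect(W[rd],"red");print(np.nanmean(W[rd],0))
    bk=lamp&(Z>.02)&(Z<.2);rect(W[bk],"chg all");rect(W[lamp&(Z>.145)&(S<120)],"cheek?")
    ho=(X>.35)&(X<.65)&(abs(Y)<.12)&(H>100)&(H<125)&(S>100)
    rect(W[ho&(Z<.02)],"plate");rect(W[ho&(Z>.035)],"pocket");rect(W[ho&(Z>.06)],"lip")
    g=(X>.3)&(X<.7)&(Y>.1)&(Y<.5)&(H>50)&(H<80)&(S>120)&(Z<.02);rect(W[g],"green")
    w=(X>.3)&(X<.62)&(Y>.15)&(Y<.45)&(S<40)&(V>150)&(Z<.015)&(Z>-.01);rect(W[w],"white")
    a=(X>.2)&(X<.42)&(Y>.22)&(Y<.42)&(Z>.06);rect(W[a],"alt")
    for k,m in(("bracket",(X>.35)&(X<.62)&(Y<-.36)&(Y>-.56)&(Z>.02)),("screw",(X>.2)&(X<.48)&(abs(Y)<.1)&(Z>.012)&(Z<.05)&~ho)):rect(W[m],k)
E
python3 m.py; python3 - <<'E'
import cv2,numpy as np
a=cv2.imread("pics/top.png");b=cv2.imread("pics/scene.png")
A=cv2.resize(a[150:240,255:400],None,fx=5,fy=5,interpolation=2)[:, :725]
B=cv2.resize(b[210:330,180:320],None,fx=3,fy=3,interpolation=2)
cv2.imwrite("pics/cA.png",A)
E
```

```text
top
yellow 199 c [ 553.1 -242.1] size [59.4 25.5] ang 78.7 z [0.153 0.157 0.163]
red 30 c [ 566.2 -244.4] size [17.2 12.9] ang 89.0 z [0.16  0.178 0.186]
[ 0.5660803  -0.24402685  0.17615876]
chg all 737 c [ 559.7 -240.8] size [88.8 56.8] ang 78.6 z [0.03  0.151 0.178]
cheek? 110 c [ 555.  -242.1] size [84.5 42.8] ang 78.7 z [0.147 0.156 0.163]
plate 1018 c [572.2 -32.7] size [109.7 108.7] ang 2.7 z [-0.001  0.006  0.012]
pocket 226 c [566.7 -33.3] size [50.9 87. ] ang 2.2 z [0.052 0.064 0.071]
lip 178 c [566.7 -33.3] size [50.9 87. ] ang 2.2 z [0.061 0.065 0.071]
green 1796 c [568.  253.3] size [120.4 189.2] ang 72.1 z [-0.003  0.003  0.01 ]
white 666 c [524.8 267.6] size [100.6  59.5] ang 72.0 z [-0.003  0.004  0.01 ]
alt 858 c [371.2 315.5] size [113.1  96. ] ang 89.0 z [0.06  0.064 0.09 ]
bracket 637 c [ 562.1 -460.8] size [117.9 118. ] ang 13.1 z [0.021 0.04  0.05 ]
screw 260 c [396.5 -31.7] size [ 76.5 166.3] ang 89.2 z [0.013 0.022 0.03 ]
scene
yellow 198 c [ 553.4 -241.5] size [61.9 31.4] ang 77.7 z [0.125 0.157 0.163]
red 60 c [ 568.8 -244.2] size [16.6 12.7] ang 80.7 z [0.159 0.172 0.183]
[ 0.56797321 -0.24526103  0.17188486]
chg all 1616 c [ 560.5 -243.2] size [93.2 60.1] ang 78.5 z [0.024 0.101 0.174]
cheek? 152 c [ 557.5 -242.9] size [84.4 48.3] ang 77.2 z [0.145 0.155 0.164]
plate 697 c [572.7 -34. ] size [111.5 108.4] ang 4.4 z [0.002 0.007 0.018]
pocket 379 c [567.2 -33.4] size [50.1 89.8] ang 1.4 z [0.036 0.056 0.07 ]
lip 132 c [566.9 -33.7] size [50.1 85.8] ang 2.3 z [0.06  0.066 0.073]
green 1067 c [567.3 251.8] size [127.3 196.2] ang 71.9 z [-0.001  0.005  0.011]
white 362 c [525.  268.7] size [105.7  62.7] ang 69.4 z [-0.     0.005  0.011]
alt 445 c [371.  310.6] size [ 97.8 119.8] ang 0.6 z [0.06  0.066 0.09 ]
bracket 1031 c [ 562.1 -460.8] size [118.5 118.1] ang 83.6 z [0.021 0.038 0.049]
screw 199 c [397.1  -7.2] size [164.3  26.5] ang 0.3 z [0.013 0.022 0.031]
```

View pics/cA.png

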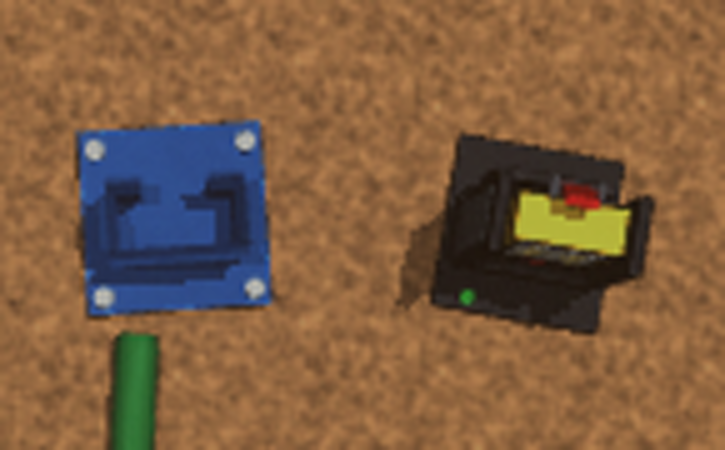

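{"method": "arm_command", "body": {
  "targets": [
    {"linear": [-0.03, 0, 0.047], "spin": -0.11, "jaw": 1},
    {"linear": [-0.06, 0, 0.094], "spin": -0.22, "jaw": 1},
    {"linear": [-0.09, 0, 0.141], "spin": -0.34, "jaw": 1},
    {"linear": [-0.12, 0, 0.188], "spin": -0.46, "jaw": 1},
    {"linear": [-0.15, 0, 0.235], "spin": -0.58, "jaw": 1},
    {"linear": [-0.18, 0, 0.29], "spin": -0.7, "jaw": 1},
    {"linear": [-0.21, 0, 0.34], "spin": -0.82, "jaw": 1},
    {"linear": [-0.24, 0, 0.39], "spin": -0.94, "jaw": 1},
    {"linear": [-0.27, 0, 0.43], "spin": -1.05, "jaw": 1},
    {"linear": [-0.288, 0, 0.469], "spin": -1.1, "jaw": 1},
    {"linear": [-0.288, 0, 0.469], "spin": -1.1, "jaw": 1},
    {"linear": [-0.288, 0, 0.469], "spin": -1.1, "jaw": 1}
  ]
}}

```text
time: 1.6
ee_pos: [0.5567, -0.244, 0.4042]
ee_rot: [-0.704, 0.704, -0.069, 0.068]
wrist_force: [0.1, -1.0, 0.7]
gripper_width: 0.997
```

```bash
python3 - <<'E'
from h import *
o=bot.get_obs();print(o["time"],o["ee_pos"],q2R(o["ee_rot"]),o["joints"])
c=cap("wrist");save(c,"w1");print(c["e"],c["Rw"])
W=cloud(c);np.savez("w1.npz",W=W,px=c["pixels"])
hsv=cv2.cvtColor(c["pixels"],cv2.COLOR_RGB2HSV);H,S,V=[hsv[...,i].astype(int) for i in range(3)]
Z=W[...,2]
from m import rect
y=(H>20)&(H<35)&(S>140)&(V>80)&(Z>.15)&(Z<.165);rect(W[y],"ytop")
r=((H<8)|(H>172))&(S>150)&(Z>.15)&(Z<.2);rect(W[r],"red")
E
```

```text
1.6 [ 0.55674313 -0.24402784  0.40422208] [[ 9.81308288e-01 -1.26518357e-03  1.92438153e-01]
 [-1.92438606e-01 -2.45889899e-04  9.81308984e-01]
 [-1.19421741e-03 -9.99999169e-01 -4.84763959e-04]] [ 0.54421294  0.4869091  -0.32503089  1.61632739  0.17202121  1.06773627
 -0.02263006]
[ 0.57060346 -0.17753576  0.37359636] [[ 0.98117407 -0.1856222  -0.05330895]
 [-0.19312199 -0.94469329 -0.26506319]
 [-0.001159    0.27036826 -0.96275628]]
top
yellow 199 c [ 553.1 -242.1] size [59.4 25.5] ang 78.7 z [0.153 0.157 0.163]
red 30 c [ 566.2 -244.4] size [17.2 12.9] ang 89.0 z [0.16  0.178 0.186]
[ 0.5660803  -0.24402685  0.17615876]
chg all 737 c [ 559.7 -240.8] size [88.8 56.8] ang 78.6 z [0.03  0.151 0.178]
cheek? 110 c [ 555.  -242.1] size [84.5 42.8] ang 78.7 z [0.147 0.156 0.163]
plate 1018 c [572.2 -32.7] size [109.7 108.7] ang 2.7 z [-0.001  0.006  0.012]
pocket 226 c [566.7 -33.3] size [50.9 87. ] ang 2.2 z [0.052 0.064 0.071]
lip 178 c [566.7 -33.3] size [50.9 87. ] ang 2.2 z [0.061 0.065 0.071]
green 1796 c [568.  253.3] size [120.4 189.2] ang 72.1 z [-0.003  0.003  0.01 ]
white 666 
[... 706 characters left out ...]
.002 0.007 0.018]
pocket 379 c [567.2 -33.4] size [50.1 89.8] ang 1.4 z [0.036 0.056 0.07 ]
lip 132 c [566.9 -33.7] size [50.1 85.8] ang 2.3 z [0.06  0.066 0.073]
green 1067 c [567.3 251.8] size [127.3 196.2] ang 71.9 z [-0.001  0.005  0.011]
white 362 c [525.  268.7] size [105.7  62.7] ang 69.4 z [-0.     0.005  0.011]
alt 445 c [371.  310.6] size [ 97.8 119.8] ang 0.6 z [0.06  0.066 0.09 ]
bracket 1031 c [ 562.1 -460.8] size [118.5 118.1] ang 83.6 z [0.021 0.038 0.049]
screw 199 c [397.1  -7.2] size [164.3  26.5] ang 0.3 z [0.013 0.022 0.031]
ytop 2197 c [ 554.6 -241.3] size [59.3 25.8] ang 78.3 z [0.157 0.158 0.159]
red 474 c [ 557.3 -238.4] size [76.7 38.4] ang 78.5 z [0.155 0.18  0.184]
```

View pics/w1.png

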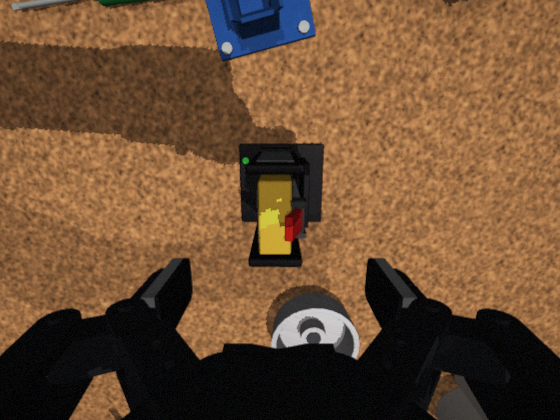

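{"method": "arm_command", "body": {
  "targets": [
    {"linear": [0.002, 0.0, 0.002], "spin": 0.01, "jaw": 1},
    {"linear": [0.002, 0.03, 0.002], "spin": 0.01, "jaw": 1},
    {"linear": [0.002, 0.065, 0.002], "spin": 0.01, "jaw": 1},
    {"linear": [0.002, 0.09, 0.002], "spin": 0.01, "jaw": 1},
    {"linear": [0.002, 0.103, 0.002], "spin": 0.01, "jaw": 1},
    {"linear": [0.002, 0.103, 0.002], "spin": 0.01, "jaw": 1},
    {"linear": [0.002, 0.103, 0.002], "spin": 0.01, "jaw": -1},
    {"linear": [0.002, 0.103, 0.002], "spin": 0.01, "jaw": -1},
    {"linear": [0.002, 0.103, 0.002], "spin": 0.01, "jaw": -1},
    {"linear": [0.002, 0.103, 0.002], "spin": 0.01, "jaw": -1},
    {"linear": [0.002, 0.103, 0.002], "spin": 0.01, "jaw": -1},
    {"linear": [0.002, 0.103, 0.002], "spin": 0.01, "jaw": -1}
  ],
  "squeeze": 60
}}

```text
time: 3.15
ee_pos: [0.5596, -0.242, 0.3027]
ee_rot: [-0.703, 0.704, -0.071, 0.072]
wrist_force: [-2.2, 0.9, 6.3]
gripper_width: 0.399
```

{"method": "arm_command", "body": {
  "targets": [
    {"linear": [0, -0.01, 0], "spin": 0, "jaw": -1},
    {"linear": [0, -0.03, 0], "spin": 0, "jaw": -1},
    {"linear": [0, -0.055, 0], "spin": 0, "jaw": -1},
    {"linear": [0, -0.08, 0], "spin": 0, "jaw": -1},
    {"linear": [0, -0.105, 0], "spin": 0, "jaw": -1},
    {"linear": [0, -0.13, 0], "spin": 0, "jaw": -1},
    {"linear": [0, -0.155, 0], "spin": 0, "jaw": -1},
    {"linear": [0, -0.17, 0], "spin": 0, "jaw": -1},
    {"linear": [0, -0.175, 0], "spin": 0, "jaw": -1},
    {"linear": [0, -0.175, 0], "spin": 0, "jaw": -1}
  ]
}}

```text
time: 4.4
ee_pos: [0.5594, -0.2419, 0.4762]
ee_rot: [0.704, -0.703, 0.072, -0.071]
wrist_force: [-0.8, 0.6, -6.8]
gripper_width: 0.396
```

```bash
sed -i 's/^for n in("top","scene"):/for n in("top","scene") if __name__=="__main__" else ():/' m.py; python3 - <<'E'
from m import *
o=bot.get_obs();print(o["time"],o["ee_pos"],q2R(o["ee_rot"])[:,0],o["gripper_width"],o["wrist_force"])
c=cap("scene");save(c,"s2")
cv2.imwrite("pics/s2c.png",cv2.resize(c["pixels"][130:330,120:340,::-1],None,fx=2.5,fy=2.5))
E
```

```text
4.4 [ 0.55937979 -0.24194123  0.47616245] [ 9.79478555e-01 -2.01546606e-01 -8.52058900e-04] 0.3960009117662736 [-0.75227037  0.56434541 -6.7654407 ]
```

View pics/s2c.png

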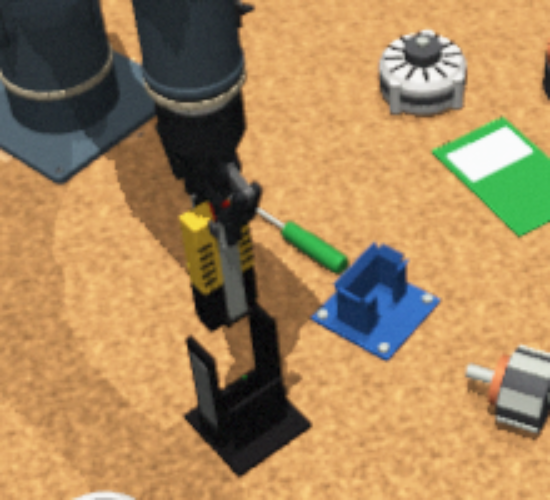

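{"method": "arm_command", "body": {
  "targets": [
    {"linear": [-0.002, 0, 0.014], "spin": -0.02, "jaw": -1},
    {"linear": [-0.006, 0, 0.042], "spin": -0.05, "jaw": -1},
    {"linear": [-0.011, 0, 0.075], "spin": -0.09, "jaw": -1},
    {"linear": [-0.016, 0, 0.11], "spin": -0.13, "jaw": -1},
    {"linear": [-0.021, 0, 0.145], "spin": -0.17, "jaw": -1},
    {"linear": [-0.026, 0, 0.178], "spin": -0.21, "jaw": -1},
    {"linear": [-0.029, 0, 0.199], "spin": -0.235, "jaw": -1},
    {"linear": [-0.03, 0, 0.207], "spin": -0.243, "jaw": -1},
    {"linear": [-0.03, 0, 0.207], "spin": -0.243, "jaw": -1},
    {"linear": [-0.03, 0, 0.207], "spin": -0.243, "jaw": -1}
  ]
}}

```text
time: 5.7
ee_pos: [0.5719, -0.0346, 0.4765]
ee_rot: [-0.707, 0.707, 0.013, -0.013]
wrist_force: [0.2, 0.3, -6.7]
gripper_width: 0.393
```

```bash
python3 - <<'E'
from m import *
o=bot.get_obs();print(o["time"],o["ee_pos"],q2R(o["ee_rot"])[:,0],o["wrist_force"])
c=cap("wrist");save(c,"w2");W=cloud(c);hsv=cv2.cvtColor(c["pixels"],cv2.COLOR_RGB2HSV);H,S,V=[hsv[...,i].astype(int) for i in range(3)]
X,Y,Z=[W[...,i] for i in range(3)]
ho=(H>100)&(H<125)&(S>90)&(X>.45)&(X<.68)&(abs(Y+.033)<.1)
rect(W[ho&(Z<.012)],"plate");rect(W[ho&(Z>.064)&(Z<.075)],"lip")
L=W[ho&(Z>.03)&(Z<.075)];yaw=np.radians(2.3);A=np.array([[np.cos(yaw),np.sin(yaw)],[-np.sin(yaw),np.cos(yaw)]])
q=(L[:,:2]-[.5668,-.0333])@A.T;print(np.round(np.percentile(q,[0,1,50,99,100],axis=0)*1000,1))
y=(H>20)&(H<35)&(S>140)&(Z>.15);rect(W[y],"yellow")
E
```

```text
5.7 [ 0.57185285 -0.03461265  0.47650607] [ 9.99288921e-01  3.77025641e-02 -4.10430622e-04] [ 0.17462679  0.30424477 -6.66390021]
plate 2983 c [573.3 -32.4] size [109.7 107.7] ang 2.1 z [0.004 0.006 0.008]
lip 308 c [567.8 -10.7] size [50.8 42.5] ang 2.1 z [0.064 0.067 0.069]
[[-23.6 -18. ]
 [-23.3   5.5]
 [ -7.2  33.1]
 [ 27.2  43.8]
 [ 27.3  43.9]]
yellow 8036 c [575.3 -31.1] size [110.4  61.9] ang 24.2 z [0.26  0.332 0.383]
```

View pics/w2.png

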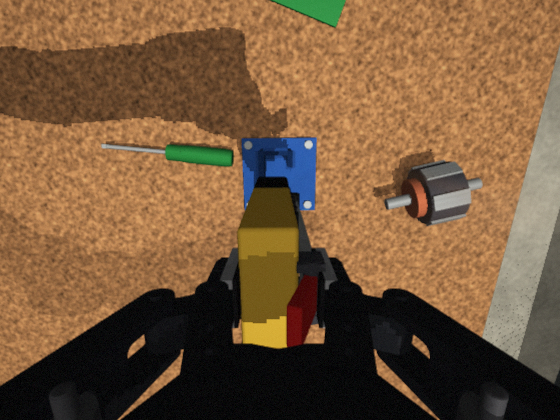

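```bash
python3 - <<'E'
from m import *
o=bot.get_obs();c=cap("wrist");W=cloud(c);hsv=cv2.cvtColor(c["pixels"],cv2.COLOR_RGB2HSV);H,S,V=[hsv[...,i].astype(int) for i in range(3)]
T=(W-o["ee_pos"])@q2R(o["ee_rot"])*1000
y=(H>20)&(H<35)&(S>140)&(V>60)&(W[...,2]>.2)
t=T[y]
for a in range(120,260,10):
    s=t[(t[:,1]>a)&(t[:,1]<a+10)]
    if len(s)>40: print(a,len(s),np.round(np.percentile(s[:,0],[2,50,98]),1),np.round(np.percentile(s[:,2],[2,50,98]),1))
X,Y,Z=[W[...,i] for i in range(3)]
ho=(H>100)&(H<125)&(S>90)&(X>.45)&(X<.68)&(abs(Y+.033)<.1)
rect(W[ho&(Z>.064)&(Z<.075)],"lip")
E
```

```text
140 6275 [-15.6  -4.4   8.1] [-26.9   6.2  29. ]
150 292 [-15.5  -4.1   7.9] [28.7 29.2 29.6]
160 236 [-15.2  -3.3   7.9] [28.7 29.2 29.5]
170 204 [-15.4  -3.2   7.7] [28.8 29.2 29.5]
180 173 [-15.6  -3.9   7.6] [28.8 29.2 29.5]
190 148 [-15.3  -4.3   7.4] [28.9 29.2 29.5]
200 142 [-15.4  -3.4   7.4] [28.9 29.2 29.5]
210 107 [-15.3  -4.5   7.1] [28.9 29.2 29.5]
220 93 [-15.3  -4.2   6.7] [28.8 29.3 29.5]
lip 298 c [567.8 -10.6] size [50.7 42.5] ang 2.1 z [0.064 0.067 0.069]
```

{"method": "arm_command", "body": {
  "targets": [
    {"linear": [0, 0.01, 0.002], "spin": 0, "jaw": -1},
    {"linear": [0, 0.035, 0.002], "spin": 0, "jaw": -1},
    {"linear": [0, 0.06, 0.002], "spin": 0, "jaw": -1},
    {"linear": [0, 0.085, 0.002], "spin": 0, "jaw": -1},
    {"linear": [0, 0.1, 0.002], "spin": 0, "jaw": -1},
    {"linear": [0, 0.115, 0.002], "spin": 0, "jaw": -1},
    {"linear": [0, 0.125, 0.002], "spin": 0, "jaw": -1},
    {"linear": [0, 0.135, 0.002], "spin": 0, "jaw": -1},
    {"linear": [0, 0.14, 0.002], "spin": 0, "jaw": -1},
    {"linear": [0, 0.14, 0.002], "spin": 0, "jaw": -1}
  ]
}}

```text
time: 7.05
ee_pos: [0.5718, -0.0312, 0.3365]
ee_rot: [0.707, -0.707, -0.014, 0.014]
wrist_force: [-0.8, -0.0, -5.9]
gripper_width: 0.395
```

{"method": "arm_command", "body": {
  "targets": [
    {"linear": [0, 0.01, 0], "spin": 0, "jaw": -1},
    {"linear": [0, 0.02, 0], "spin": 0, "jaw": -1},
    {"linear": [0, 0.027, 0], "spin": 0, "jaw": -1},
    {"linear": [0, 0.032, 0], "spin": 0, "jaw": -1},
    {"linear": [0, 0.035, 0], "spin": 0, "jaw": -1},
    {"linear": [0, 0.035, 0], "spin": 0, "jaw": -1},
    {"linear": [0, 0.035, 0], "spin": 0, "jaw": -1}
  ]
}}

```text
time: 7.92
ee_pos: [0.5719, -0.0312, 0.302]
ee_rot: [0.707, -0.707, -0.014, 0.014]
wrist_force: [-0.4, -0.7, -7.2]
gripper_width: 0.396
```

Not touching the floor yet, about 1–2 mm to go; lower slightly, then release and rise to the lever height.

{"method": "arm_command", "body": {
  "targets": [
    {"linear": [0, 0.0015, 0], "spin": 0, "jaw": -1},
    {"linear": [0, 0.0025, 0], "spin": 0, "jaw": -1},
    {"linear": [0, 0.0025, 0], "spin": 0, "jaw": -1},
    {"linear": [0, 0.0025, 0], "spin": 0, "jaw": 0},
    {"linear": [0, 0.0025, 0], "spin": 0, "jaw": 1},
    {"linear": [0, 0.0025, 0], "spin": 0, "jaw": 1},
    {"linear": [0, 0.0025, 0], "spin": 0, "jaw": 1},
    {"linear": [0, 0.0025, 0], "spin": 0, "jaw": 1},
    {"linear": [0, 0.0025, 0], "spin": 0, "jaw": 1}
  ]
}}

```text
time: 9.05
ee_pos: [0.5718, -0.0312, 0.2992]
ee_rot: [0.707, -0.707, -0.014, 0.014]
wrist_force: [0.7, -0.1, -0.5]
gripper_width: 1.003
```

```bash
python3 - <<'E'
from m import *
o=bot.get_obs();print(o["time"],o["ee_pos"],o["gripper_width"],o["wrist_force"])
c=cap("scene");save(c,"s3");W=cloud(c);hsv=cv2.cvtColor(c["pixels"],cv2.COLOR_RGB2HSV);H,S,V=[hsv[...,i].astype(int) for i in range(3)]
b=(abs(W[...,1]+.035)<.12)&(abs(W[...,0]-.57)<.12)
y=b&(H>20)&(H<35)&(S>140)&(W[...,2]>.09)&(W[...,2]<.17);rect(W[y],"yel")
r=b&((H<8)|(H>172))&(S>150)&(W[...,2]>.12);rect(W[r],"red")
cv2.imwrite("pics/s3c.png",cv2.resize(c["pixels"][130:330,160:380,::-1],None,fx=2.5,fy=2.5))
E
```

```text
9.05 [ 0.57177146 -0.03116358  0.29915229] 1.003453911487304 [ 0.70507053 -0.08798206 -0.51766497]
yel 264 c [567.9 -35.6] size [29.4 58. ] ang 4.1 z [0.092 0.135 0.16 ]
red 46 c [589.9 -33. ] size [18.8 27.9] ang 75.5 z [0.156 0.17  0.186]
```

View pics/s3c.png

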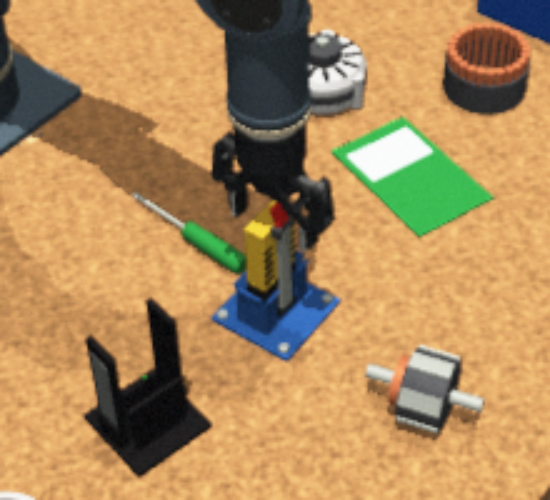

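{"method": "arm_command", "body": {
  "targets": [
    {"linear": [0, -0.015, -0.002], "spin": 0, "jaw": 1},
    {"linear": [0, -0.027, -0.002], "spin": 0, "jaw": 1},
    {"linear": [0, -0.027, -0.002], "spin": 0, "jaw": 1},
    {"linear": [-0.012, -0.027, -0.002], "spin": 0, "jaw": 1},
    {"linear": [-0.024, -0.027, -0.002], "spin": 0, "jaw": 1},
    {"linear": [-0.03, -0.027, -0.002], "spin": 0, "jaw": 1},
    {"linear": [-0.036, -0.027, -0.002], "spin": 0, "jaw": 1},
    {"linear": [-0.042, -0.027, -0.002], "spin": 0, "jaw": 1},
    {"linear": [-0.048, -0.027, -0.002], "spin": 0, "jaw": 1},
    {"linear": [-0.048, -0.027, -0.002], "spin": 0, "jaw": 1}
  ]
}}

```text
time: 10.35
ee_pos: [0.5247, -0.035, 0.3273]
ee_rot: [0.707, -0.707, -0.016, 0.013]
wrist_force: [2.8, -0.1, 6.3]
gripper_width: 0.998
```

```bash
cat > look.py <<'E'
from m import *
import sys
o=bot.get_obs();print(o["time"],o["ee_pos"],o["wrist_force"])
for n in("scene","top"):
    c=cap(n);W=cloud(c);hsv=cv2.cvtColor(c["pixels"],cv2.COLOR_RGB2HSV);H,S,V=[hsv[...,i].astype(int) for i in range(3)]
    b=(abs(W[...,1]+.035)<.12)&(abs(W[...,0]-.57)<.12)
    for k,m in(("yel",b&(H>20)&(H<35)&(S>140)&(W[...,2]>.09)&(W[...,2]<.17)),("red",b&((H<8)|(H>172))&(S>150)&(W[...,2]>.12))):
        print(n,end=" "); rect(W[m],k) if m.any() else print(k,0)
    if n=="scene": cv2.imwrite(f"pics/{sys.argv[1]}.png",cv2.resize(c["pixels"][130:330,160:380,::-1],None,fx=2.5,fy=2.5))
E
python3 look.py s4
```

```text
10.35 [ 0.52469375 -0.03498052  0.32733485] [ 2.83879209 -0.11018789  6.34916385]
scene yel 280 c [555.8 -36.4] size [39.1 58.2] ang 7.4 z [0.091 0.131 0.16 ]
scene red 12 c [565.4 -40. ] size [ 6.4 24.6] ang 80.0 z [0.163 0.178 0.185]
top yel 0
top red 0
```

View pics/s4.png

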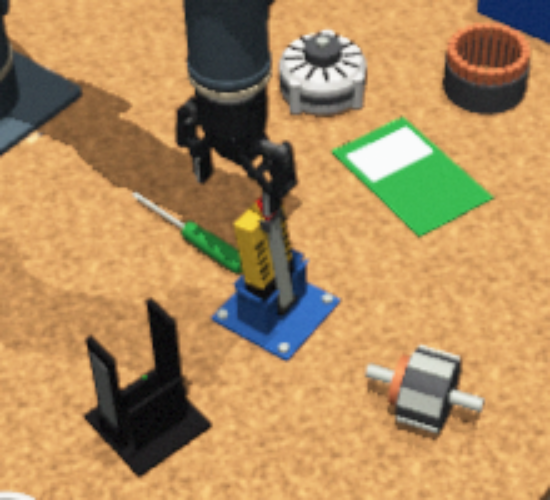

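```bash
python3 - <<'E'
from m import *
o=bot.get_obs();c=cap("wrist");W=cloud(c);save(c,"w5")
T=(W-o["ee_pos"])@q2R(o["ee_rot"])*1000
hsv=cv2.cvtColor(c["pixels"],cv2.COLOR_RGB2HSV);H,S,V=[hsv[...,i].astype(int) for i in range(3)]
for s in(-1,1):
    m=(T[...,0]*s>30)&(T[...,0]*s<70)&(abs(T[...,2])<14)&(T[...,1]>90)&(T[...,1]<200)
    t=T[m];print(s,len(t),np.percentile(t[:,1],[50,95,99.5]));u=t[t[:,1]>np.percentile(t[:,1],99)-6];print(u.min(0),u.max(0))
r=((H<8)|(H>172))&(S>120)&(W[...,2]>.14)&(W[...,2]<.2)
rect(W[r],"red");p=W[r];print(np.percentile(p,[2,50,98],axis=0).round(4))
v,u=np.where(r);print(u.min(),u.max(),v.min(),v.max())
E
```

```text
-1 11616 [106.20322968 146.69675539 157.62446302]
[-54.33746161 149.53477068 -11.72817386] [-41.39893062 160.65412364  11.10315239]
1 13194 [107.78807332 169.80746809 171.79208702]
[ 30.00729481 165.18660554 -13.96416979] [ 53.01622306 199.71504247  13.99148385]
red 1065 c [532.1 -40.4] size [99.2 33.9] ang 1.6 z [0.162 0.18  0.194]
[[ 0.4834 -0.0407  0.162 ]
 [ 0.5607 -0.029   0.1804]
 [ 0.5698 -0.0228  0.1942]]
164 421 248 324
```

View pics/w5.png

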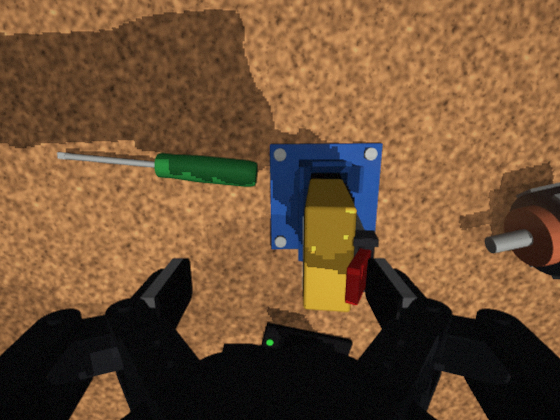

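{"method": "arm_command", "body": {
  "targets": [
    {"linear": [0.012, 0, 0], "spin": 0, "jaw": 1},
    {"linear": [0.012, -0.006, 0], "spin": 0, "jaw": 1},
    {"linear": [0.006, -0.006, 0], "spin": 0, "jaw": 1},
    {"linear": [0, -0.006, 0], "spin": 0, "jaw": 1},
    {"linear": [-0.005, -0.006, 0], "spin": 0, "jaw": 1},
    {"linear": [-0.01, -0.006, 0], "spin": 0, "jaw": 1},
    {"linear": [-0.014, -0.006, 0], "spin": 0, "jaw": 1},
    {"linear": [-0.018, -0.006, 0], "spin": 0, "jaw": 1},
    {"linear": [-0.022, -0.006, 0], "spin": 0, "jaw": 1},
    {"linear": [-0.022, -0.006, 0], "spin": 0, "jaw": 1}
  ]
}}

```text
time: 11.75
ee_pos: [0.5014, -0.036, 0.3321]
ee_rot: [-0.707, 0.707, 0.014, -0.014]
wrist_force: [0.5, -0.5, -0.0]
gripper_width: 1.0
```

```bash
python3 look.py s6
```

```text
11.75 [ 0.50140652 -0.03602639  0.33211553] [ 0.52702645 -0.47742332 -0.01632494]
scene yel 318 c [557.7 -34.3] size [38.  62.7] ang 1.7 z [0.093 0.129 0.161]
scene red 51 c [558.1 -34.2] size [24.  16.1] ang 24.7 z [0.158 0.166 0.179]
top yel 0
top red 0
```

View pics/s6.png

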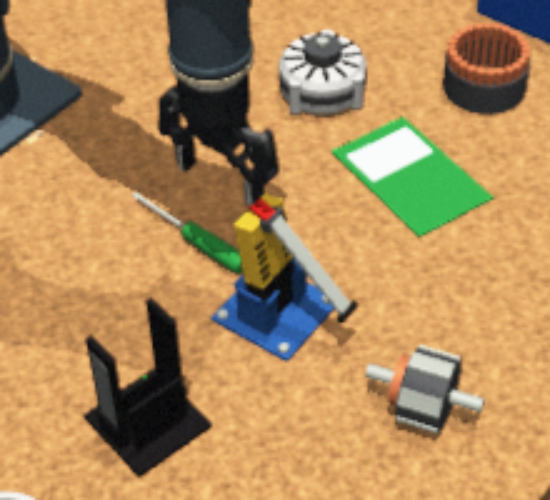

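{"method": "arm_command", "body": {
  "targets": [
    {"linear": [0, -0.02, 0], "spin": 0, "jaw": 1},
    {"linear": [0, -0.045, 0], "spin": -0.15, "jaw": 1},
    {"linear": [0.01, -0.07, 0], "spin": -0.31, "jaw": 1},
    {"linear": [0.02, -0.07, 0], "spin": -0.47, "jaw": 1},
    {"linear": [0.03, -0.07, 0], "spin": -0.63, "jaw": 1},
    {"linear": [0.04, -0.07, 0], "spin": -0.79, "jaw": 1},
    {"linear": [0.05, -0.07, 0], "spin": -0.95, "jaw": 1},
    {"linear": [0.06, -0.07, 0], "spin": -1.11, "jaw": 1},
    {"linear": [0.066, -0.07, 0], "spin": -1.27, "jaw": 1},
    {"linear": [0.066, -0.07, 0], "spin": -1.43, "jaw": 1},
    {"linear": [0.066, -0.07, 0], "spin": -1.57, "jaw": 1},
    {"linear": [0.066, -0.07, 0], "spin": -1.57, "jaw": 1}
  ]
}}

```text
time: 13.35
ee_pos: [0.568, -0.0336, 0.4019]
ee_rot: [-0.491, 0.49, 0.509, -0.509]
wrist_force: [0.3, -0.4, -0.3]
gripper_width: 1.0
```

```bash
python3 - <<'E'
from m import *
o=bot.get_obs();print(o["time"],o["ee_pos"],q2R(o["ee_rot"]),o["joints"])
for n in("wrist","scene"):
    c=cap(n);W=cloud(c);hsv=cv2.cvtColor(c["pixels"],cv2.COLOR_RGB2HSV);H,S,V=[hsv[...,i].astype(int) for i in range(3)]
    if n=="wrist":save(c,"w7")
    b=(abs(W[...,1]+.035)<.12)&(abs(W[...,0]-.57)<.12)
    y=b&(H>20)&(H<35)&(S>140)&(W[...,2]>.08)&(W[...,2]<.17);P=W[y]
    rect(P,n+"yel")
    zt=np.percentile(P[:,2],98);print(zt)
    rect(P[P[:,2]>.15],"ytop")
    for a in(.09,.1,.11,.12,.13,.14):
        s=P[(P[:,2]>a)&(P[:,2]<a+.01)]
        if len(s)>5:print(a,len(s),np.percentile(s[:,0],[2,50,98]).round(4),np.percentile(s[:,1],[2,98]).round(4))
E
```

```text
13.35 [ 0.56795717 -0.03355947  0.40193101] [[-3.81105991e-02 -4.52842124e-04 -9.99273425e-01]
 [ 9.99273369e-01  5.45690989e-04 -3.81108443e-02]
 [ 5.62552699e-04 -9.99999749e-01  4.31716464e-04]] [ 0.51742544  0.51888889 -0.83777358  1.70893645  0.42418522  1.10616999
  1.15925453]
wristyel 1974 c [552.9 -33. ] size [25.8 59. ] ang 2.5 z [0.153 0.156 0.158]
0.158234995969936
ytop 1952 c [552.9 -33. ] size [25.8 59. ] ang 2.5 z [0.153 0.156 0.158]
0.12 9 [0.5415 0.5418 0.545 ] [-0.0582 -0.02  ]
sceneyel 361 c [558.3 -35.8] size [37.6 62.8] ang 3.9 z [0.082 0.122 0.159]
0.1594460560541214
ytop 86 c [552.8 -34.4] size [26.8 58.9] ang 2.0 z [0.151 0.157 0.161]
0.09 44 [0.5538 0.5718 0.5759] [-0.0634 -0.0157]
0.1 48 [0.5505 0.5697 0.5736] [-0.0632 -0.0183]
0.11 38 [0.5486 0.5683 0.5743] [-0.0635 -0.0242]
0.12 34 [0.5464 0.5668 0.5707] [-0.0647 -0.031 ]
0.13 38 [0.5464 0.5647 0.5693] [-0.0636 -0.0348]
0.14 30 [0.544  0.5645 0.5688] [-0.0628 -0.0459]
```

{"method": "arm_command", "body": {
  "targets": [
    {"linear": [0, 0.0, 0.008], "spin": 0, "jaw": 1},
    {"linear": [0, 0.02, 0.013], "spin": 0, "jaw": 1},
    {"linear": [0, 0.05, 0.013], "spin": 0, "jaw": 1},
    {"linear": [0, 0.08, 0.013], "spin": 0, "jaw": 1},
    {"linear": [0, 0.1, 0.013], "spin": 0, "jaw": 1},
    {"linear": [0, 0.11, 0.013], "spin": 0, "jaw": 1},
    {"linear": [0, 0.11, 0.013], "spin": 0, "jaw": 1},
    {"linear": [0, 0.11, 0.013], "spin": 0, "jaw": -1},
    {"linear": [0, 0.11, 0.013], "spin": 0, "jaw": -1},
    {"linear": [0, 0.11, 0.013], "spin": 0, "jaw": -1},
    {"linear": [0, 0.11, 0.013], "spin": 0, "jaw": -1},
    {"linear": [0, 0.11, 0.013], "spin": 0, "jaw": -1}
  ],
  "squeeze": 25
}}

```text
time: 14.95
ee_pos: [0.5552, -0.0335, 0.2932]
ee_rot: [-0.49, 0.49, 0.51, -0.509]
wrist_force: [-0.5, 1.1, 6.2]
gripper_width: 0.7
```

{"method": "arm_command", "body": {
  "targets": [
    {"linear": [0, -0.001, -0.005], "spin": 0, "jaw": -1},
    {"linear": [0, -0.002, -0.01], "spin": 0, "jaw": -1},
    {"linear": [0, -0.003, -0.015], "spin": 0, "jaw": -1},
    {"linear": [0, -0.003, -0.02], "spin": 0, "jaw": -1},
    {"linear": [0, -0.003, -0.025], "spin": 0, "jaw": -1},
    {"linear": [0, -0.003, -0.025], "spin": 0, "jaw": -1}
  ]
}}

```text
time: 15.7
ee_pos: [0.5802, -0.033, 0.295]
ee_rot: [-0.49, 0.49, 0.51, -0.51]
wrist_force: [-1.3, -0.7, -5.8]
gripper_width: 0.699
```

```bash
cat > tilt.py <<'E'
from m import *
import sys
o=bot.get_obs();print(o["time"],o["ee_pos"],o["wrist_force"],o["gripper_width"])
cx,cy=float(sys.argv[1]),float(sys.argv[2]);yaw=np.radians(float(sys.argv[3]))
ex=np.array([np.cos(yaw),np.sin(yaw)])
c=cap("scene");W=cloud(c);hsv=cv2.cvtColor(c["pixels"],cv2.COLOR_RGB2HSV);H,S,V=[hsv[...,i].astype(int) for i in range(3)]
b=(np.hypot(W[...,0]-cx,W[...,1]-cy)<.13)
y=b&(H>20)&(H<35)&(S>140);P=W[y];q=np.c_[(P[:,:2]-[cx,cy])@ex,(P[:,:2]-[cx,cy])@[-ex[1],ex[0]],P[:,2]]*1000
print("n",len(q),np.percentile(q,[1,50,99],axis=0).round(1))
# dominant side: edges of yellow along x vs z
zs=np.arange(q[:,2].min(),q[:,2].max()-8,8);A=[]
for a in zs:
    s=q[(q[:,2]>=a)&(q[:,2]<a+8)]
    if len(s)>8:A.append((a+4,*np.percentile(s[:,0],[4,96])))
A=np.array(A);print(A.round(1))
cv2.imwrite(f"pics/{sys.argv[4]}.png",cv2.resize(c["pixels"][100:300,160:400,::-1],None,fx=2.5,fy=2.5))
E
python3 tilt.py .568 -.0335 2.2 s8
```

```text
15.7 [ 0.58020074 -0.03302135  0.29498943] [-1.30315196 -0.68444306 -5.77921708] 0.6994768593804861
n 284 [[-63.5 -31.7  14.5]
 [ 15.9 -17.7 103.3]
 [ 25.6  32.9 180.9]]
[[ 66.8  -8.4  14.6]
 [ 74.8  -4.9  17.1]
 [ 82.8  -7.   18.2]
 [ 90.8  -5.8  18.7]
 [ 98.8  -2.9  18.8]
 [106.8  -5.1  19.9]
 [114.8  -2.6  20.1]
 [122.8  17.8  22.3]
 [130.8  19.7  22.3]
 [154.8   0.3  22.2]
 [162.8   2.8  24.4]]
```

{"method": "arm_command", "body": {
  "targets": [
    {"linear": [0, -0.01, 0], "spin": 0, "jaw": -1},
    {"linear": [0, -0.03, 0], "spin": 0, "jaw": -1},
    {"linear": [0, -0.05, 0], "spin": 0, "jaw": -1},
    {"linear": [0, -0.07, 0], "spin": 0, "jaw": -1},
    {"linear": [0, -0.09, 0], "spin": 0, "jaw": -1},
    {"linear": [0, -0.11, 0], "spin": 0, "jaw": -1},
    {"linear": [0, -0.12, 0], "spin": 0, "jaw": -1},
    {"linear": [0, -0.125, 0], "spin": 0, "jaw": -1},
    {"linear": [0, -0.125, 0], "spin": 0, "jaw": -1}
  ]
}}

```text
time: 16.88
ee_pos: [0.5798, -0.0329, 0.4202]
ee_rot: [-0.49, 0.49, 0.51, -0.51]
wrist_force: [-0.3, -0.8, -6.5]
gripper_width: 0.701
```

{"method": "arm_command", "body": {
  "targets": [
    {"linear": [0.012, 0, 0.001], "spin": 0.015, "jaw": -1},
    {"linear": [0.04, 0, 0.004], "spin": 0.05, "jaw": -1},
    {"linear": [0.075, 0, 0.007], "spin": 0.09, "jaw": -1},
    {"linear": [0.112, 0, 0.011], "spin": 0.13, "jaw": -1},
    {"linear": [0.15, 0, 0.015], "spin": 0.18, "jaw": -1},
    {"linear": [0.188, 0, 0.019], "spin": 0.22, "jaw": -1},
    {"linear": [0.225, 0, 0.022], "spin": 0.27, "jaw": -1},
    {"linear": [0.26, 0, 0.025], "spin": 0.31, "jaw": -1},
    {"linear": [0.286, 0, 0.028], "spin": 0.34, "jaw": -1},
    {"linear": [0.2975, 0, 0.029], "spin": 0.353, "jaw": -1},
    {"linear": [0.2975, 0, 0.029], "spin": 0.353, "jaw": -1},
    {"linear": [0.2975, 0, 0.029], "spin": 0.353, "jaw": -1}
  ]
}}

```text
time: 18.38
ee_pos: [0.5397, 0.262, 0.4199]
ee_rot: [-0.572, 0.573, 0.415, -0.416]
wrist_force: [1.0, -0.2, -6.7]
gripper_width: 0.7
```

```bash
python3 tilt.py .525 .268 -18 s9;python3 -c "
from h import *;print(q2R(bot.get_obs()['ee_rot']))"
```

```text
18.375 [0.53965593 0.26196385 0.41986206] [ 1.00368198 -0.21499969 -6.67466164] 0.6997910659624658
n 336 [[ -1.9 -34.8 190.6]
 [ 19.8 -17.2 230.5]
 [ 28.1  27.2 293.6]]
[[195.6   2.2  20.9]
 [203.6   4.6  22.7]
 [211.6   1.4  22.6]
 [219.6   1.   24.5]
 [227.6  -1.7  23.7]
 [235.6   1.9  24.4]
 [243.6  13.1  27.3]
 [251.6  16.3  25. ]
 [259.6  22.2  26.3]
 [267.6  22.5  27.8]
 [275.6  10.1  29.5]
 [283.6   4.3  28.3]]
[[ 3.10349519e-01 -1.65778148e-04 -9.50622506e-01]
 [ 9.50621962e-01 -1.02936279e-03  3.10349521e-01]
 [-1.02998460e-03 -9.99999456e-01 -1.61869898e-04]]
```

View pics/s9.png

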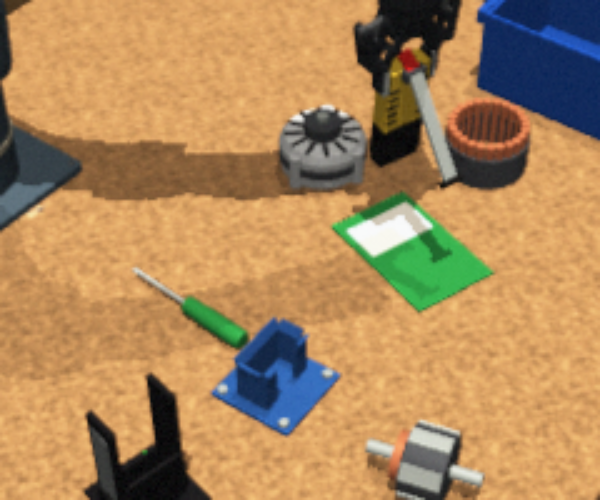

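{"method": "arm_command", "body": {
  "targets": [
    {"linear": [0, 0.01, 0], "spin": 0, "jaw": -1},
    {"linear": [0, 0.03, 0], "spin": 0, "jaw": -1},
    {"linear": [0, 0.055, 0], "spin": 0, "jaw": -1},
    {"linear": [0, 0.08, 0], "spin": 0, "jaw": -1},
    {"linear": [0, 0.1, 0], "spin": 0, "jaw": -1},
    {"linear": [0, 0.115, 0], "spin": 0, "jaw": -1},
    {"linear": [0, 0.121, 0], "spin": 0, "jaw": -1},
    {"linear": [0, 0.124, 0], "spin": 0, "jaw": -1},
    {"linear": [0, 0.127, 0], "spin": 0, "jaw": -1},
    {"linear": [0, 0.129, 0], "spin": 0, "jaw": -1},
    {"linear": [0, 0.129, 0], "spin": 0, "jaw": -1}
  ]
}}

```text
time: 19.8
ee_pos: [0.5393, 0.2634, 0.2917]
ee_rot: [-0.572, 0.572, 0.416, -0.415]
wrist_force: [-0.9, -0.7, -4.1]
gripper_width: 0.699
```

{"method": "arm_command", "body": {
  "targets": [
    {"linear": [0, 0.001, -0.001], "spin": 0, "jaw": -1},
    {"linear": [0, 0.001, -0.004], "spin": 0, "jaw": -1},
    {"linear": [0, 0.0015, -0.008], "spin": 0, "jaw": -1},
    {"linear": [0, 0.002, -0.012], "spin": 0, "jaw": -1},
    {"linear": [0, 0.0025, -0.016], "spin": 0, "jaw": -1},
    {"linear": [0, 0.003, -0.02], "spin": 0, "jaw": -1},
    {"linear": [0, 0.004, -0.024], "spin": 0, "jaw": -1},
    {"linear": [0, 0.004, -0.024], "spin": 0, "jaw": -1}
  ]
}}

```text
time: 20.8
ee_pos: [0.5628, 0.256, 0.2882]
ee_rot: [-0.572, 0.572, 0.416, -0.415]
wrist_force: [-0.6, -1.8, 5.9]
gripper_width: 0.698
```

```bash
python3 tilt.py .525 .268 -18 s10
```

```text
20.8 [0.56284364 0.25599392 0.28823414] [-0.61598294 -1.83629075  5.89324135] 0.6981282667570214
n 231 [[  8.4 -33.6  59. ]
 [ 34.4 -15.9  99.5]
 [ 52.9  30.7 170.1]]
[[ 64.9   8.9  30. ]
 [ 72.9  15.6  32.3]
 [ 80.9  14.   35.4]
 [ 88.9  13.4  37.5]
 [ 96.9  17.4  41. ]
 [104.9  20.3  41.3]
 [128.9  36.2  47.4]
 [144.9  35.6  50.8]
 [152.9  31.1  52.7]]
```

{"method": "arm_command", "body": {
  "targets": [
    {"linear": [0, 0.0005, -0.004], "spin": 0, "jaw": -1},
    {"linear": [0, 0.001, -0.007], "spin": 0, "jaw": -1},
    {"linear": [0, 0.0015, -0.01], "spin": 0, "jaw": -1},
    {"linear": [0, 0.002, -0.012], "spin": 0, "jaw": -1},
    {"linear": [0, 0.002, -0.012], "spin": 0, "jaw": -1}
  ]
}}

```text
time: 21.48
ee_pos: [0.5738, 0.2523, 0.2853]
ee_rot: [0.572, -0.572, -0.416, 0.415]
wrist_force: [0.2, 1.5, 2.4]
gripper_width: 0.7
```

```bash
python3 tilt.py .525 .268 -18 s11
```

```text
21.475 [0.57377213 0.25231101 0.28530555] [0.20338425 1.48562518 2.39690737] 0.700299414986095
n 204 [[ 14.5 -32.2  57.2]
 [ 43.2 -16.9  99.5]
 [ 65.2  28.8 157.3]]
[[ 58.4  19.6  31.6]
 [ 66.4  12.   36.6]
 [ 74.4  19.9  39.2]
 [ 82.4  16.7  41.5]
 [ 90.4  19.6  45. ]
 [ 98.4  27.5  49.3]
 [106.4  28.5  50.2]
 [146.4  46.3  64.7]
 [154.4  42.2  61.9]]
```

View pics/s11.png

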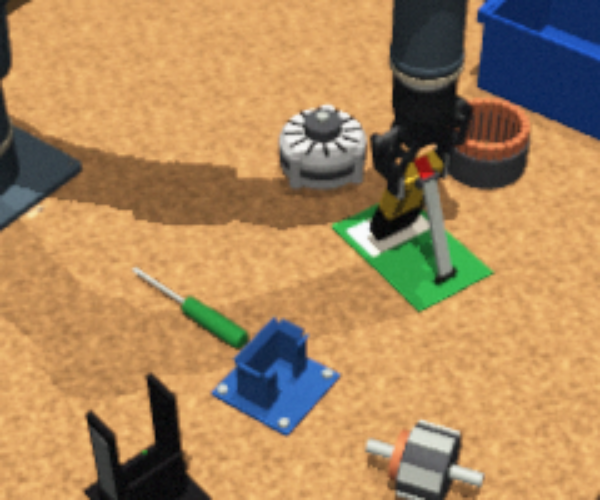

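{"method": "arm_command", "body": {
  "targets": [
    {"linear": [0, 0, 0], "spin": 0, "jaw": 0.55},
    {"linear": [0, 0, 0], "spin": 0, "jaw": 0.7},
    {"linear": [0, 0, 0], "spin": 0, "jaw": 0.85},
    {"linear": [0, 0, 0], "spin": 0, "jaw": 1},
    {"linear": [0, 0, 0], "spin": 0, "jaw": 1},
    {"linear": [0, 0, 0], "spin": 0, "jaw": 1},
    {"linear": [0, 0, 0], "spin": 0, "jaw": 1}
  ]
}}

```text
time: 22.4
ee_pos: [0.5735, 0.2522, 0.2852]
ee_rot: [0.572, -0.572, -0.416, 0.416]
wrist_force: [0.2, 0.2, -0.3]
gripper_width: 1.001
```

{"method": "arm_command", "body": {
  "targets": [
    {"linear": [0, -0.01, 0], "spin": 0, "jaw": 1},
    {"linear": [0, -0.03, 0], "spin": 0, "jaw": 1},
    {"linear": [0, -0.06, 0], "spin": 0, "jaw": 1},
    {"linear": [0, -0.09, 0], "spin": 0, "jaw": 1},
    {"linear": [0, -0.12, 0], "spin": 0, "jaw": 1},
    {"linear": [0, -0.14, 0], "spin": 0, "jaw": 1},
    {"linear": [0, -0.14, 0], "spin": 0, "jaw": 1},
    {"linear": [0, -0.14, 0], "spin": 0, "jaw": 1}
  ]
}}

```text
time: 23.4
ee_pos: [0.5733, 0.252, 0.4247]
ee_rot: [-0.572, 0.572, 0.415, -0.416]
wrist_force: [0.4, 0.3, -0.9]
gripper_width: 1.0
```

```bash
python3 tilt.py .525 .268 -18 s12; python3 - <<'E'
from m import *
c=cap("scene");W=cloud(c);X,Y,Z=[W[...,i] for i in range(3)]
rect(W[(X>.2)&(X<.45)&(Y>.22)&(Y<.42)&(Z>.06)],"alt")
w=(np.hypot(X-.54,Y-.262)<.09)&(Z>.012)&(Z<.06);e=np.array([.951,-.309]);q=(W[w][:,:2]-[.525,.268]);print(np.percentile(q@e,[1,99])*1000,np.percentile(q@[.309,.951],[1,99])*1000)
E
```

```text
23.4 [0.57327935 0.25195056 0.42469265] [ 0.40522943  0.29126046 -0.90798516] 0.9997004250254975
n 282 [[ 19.4 -32.7  54.4]
 [ 49.5 -23.3 116.5]
 [ 70.6  27.1 153.4]]
[[ 55.8  23.9  36.6]
 [ 63.8  14.4  41.6]
 [ 71.8  24.6  43.9]
 [ 79.8  20.2  45.7]
 [ 87.8  28.4  49.6]
 [ 95.8  31.   53.7]
 [103.8  31.7  56.8]
 [111.8  38.8  60.2]
 [119.8  37.4  62.5]
 [127.8  44.5  65.9]
 [135.8  48.1  68.9]
 [143.8  47.2  71.4]]
alt 485 c [376.9 316. ] size [112.7 113.9] ang 33.4 z [0.06  0.065 0.09 ]
[ -2.70921019 105.58636391] [-55.80922981  40.48551385]
```

```bash
python3 -c "
from rig import bot
print(bot.close_job())"
```

```text
the job is handed in; nothing more can be done
None
```

The light now stands on the white stripe of the pad, let go and leaning back on its locked leg, with its lit face towards the alternator. I handed the job in at about 23.5 s of the 69 s allowed; the hand-in gives no verdict.

**What I did**
- I pinched the light front to back, lifted it out of the charger, set it upright in the holder and let go. The leg was still folded in the picture taken then.
- I pushed the lever over with the inside of the open rear finger. The first push only rocked the light forward because it met the lever too low. A second push 6 mm higher snapped the leg out, seen in the picture.
- I regripped the light across its 60 mm width and carried it to the pad. The gripper can only turn about its own axis, so it cannot tilt. I leaned the light back inside the grip instead, first against the holder walls and then about its base edge on the pad.

**Last checks, from depth data after I let go and backed off**
- **Lean:** about 0.38 rad, which also fits a locked leg.
- **Position:** the light's origin is about 5 mm behind the stripe centre and 3 mm sideways.
- **Robot:** gripper fully open, with the TCP 0.14 m above where it let go.

**Checks that failed or disagreed**
- The final picture could not be viewed because the limit of 12 was reached. The last one I saw shows the light on its leg, just before I let go.
- The alternator's measured centre read about 6 mm off its first measurement. I put that down to a different part being hidden from view, as the gripper never came near it.
- I did not measure the other bystanders again, and I did not measure the foot bar's height directly.

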